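# Nudge the diya tray home under the plant riser with a squeegee

## Task

Pick up the blue squeegee and, with its rubber edge and never your fingers (they mark the polish), nudge the steel diya tray in under the plant riser until it comes to rest against the incense box stored out of sight behind it. Stop as soon as you feel the box: do not shove it, and do not upset the diyas or the tealight on the tray. Then lay the squeegee flat on its cork mat again and leave everything else alone.

Things in the scene. Friction and masses are not known exactly. Their poses are not given: they have to be found in the camera images.
- squeegee: Blue hand squeegee lying flat, 201 mm long, 140 g. Origin: under the handle at about the balance point; +x along the handle to the rubber edge. Handle: straight bar 24 mm wide, 24 mm high (z 0 to 24), x = -90 to +60 mm. Aluminium head 110 mm wide, x = 75 to 91, then a stiff black rubber blade 108 mm wide. Lying flat, only the handle bears; head and blade float 5 and 8 mm up.
- mat: Fixed cork mat 270 x 150 mm, 3 mm thick; the squeegee starts on it, edge pointing away from the robot. Origin: centre of its underside, at table height; x along its long side.
- tray: Polished steel tray 170 mm (x) by 240 mm (y), upright walls 26 mm high, 3 mm thick, 0.22 to 0.45 kg empty. Loose, slides on the table. Origin: centre of its underside. +x points into the riser: the flat front wall to push is at x = -85 mm, the rear wall at +85 mm. Starts 60 to 80 mm deep in the riser, some 8 mm of play each side; loaded, it slides at about 2 to 6 N.
- riser: Fixed low wooden bench with three potted plants on top: 240 mm deep (x), 292 mm wide, top at 98 mm; inside 83 mm high, 256 mm wide between the side panels, no floor (the tray slides on the table). Origin: centre of its footprint at table height; +x from its open mouth (x = -120 mm, facing the robot) to the back.
- rail: Fixed wooden rail closing the riser's rear, with the hidden incense box (190 mm wide, 60 mm high) standing before it, square to it. The box's flat face is 115 to 155 mm behind the riser's mouth; where, nobody knows. It feels firm at 2 to 12 N but must not be pressed with more than 15 N: from about 18 N it is shoved back. Origin and axes as the riser's; the rail's front face is at x = 106 mm.
- diya1: Orange glazed clay diya, 68 mm across, 28 mm high, 90 g, standing loose on the tray. Origin: centre of its underside, z up.
- diya2: The other orange diya, same as the first, also on the tray.
- tealight: Clear glass tealight holder, 58 mm across, 52 mm high, 130 g, standing loose on the tray. Origin: centre of its underside, z up.
- stand: Three-tier stainless-steel stacking diya stand, 210 mm across at the lowest tier, 232 mm high, 1.3 kg, standing loose at the side. Origin: centre of its underside.
- spray_bottle: Green spray bottle with a white head and a lever trigger, 74 mm across, 206 mm high, standing loose. Origin: centre of its underside.
- bowl: White ceramic bowl, 130 mm across, 50 mm high, standing loose. Origin: centre of its underside.
- squeegee_edge (a point): Middle of the straight front edge of the squeegee's rubber blade: 111 mm ahead of the squeegee's origin and 11 mm above its underside; the edge is 108 mm wide and 5 mm thick. This is what pushes the tray.
Mind the look-alikes: they are no part of the job. Several things have the shape of the tealight; the one meant has the colours described above.

How it is judged (in metres and radians):
On the way:
1. the held squeegee has pushed the tray up against the hidden incense box (contact force between tray and rail above 0.5 N and contact force between squeegee and tray above 0.5 N and contact force between the fingers and squeegee above 1 N), for 0.02 s.
At the end, for the whole second after the job is handed in: The tray rests against the incense box (light contact left), square to the riser within 3 degrees; diyas and tealight stand upright on the tray; the squeegee lies flat, released and still on the mat, its balance point within 60 mm of the mat's centre (contact force between tray and rail above 0.05 N and x of tray in the frame of riser above -0.094 m and angle between the x axis of tray and the x axis of riser, either way round below 0.05 rad and linear speed of each of tray, squeegee below 0.01 m/s and horizontal distance between squeegee and mat below 0.06 m and height (world z) of squeegee below 0.008 m and angle between squeegee's own z axis and vertical below 0.12 rad and x of diya1 in the frame of tray between -0.07 and 0.07 m and z of each of diya1, diya2, tealight in the frame of tray below 0.01 m and angle between each of diya1, diya2, tealight's own z axis and vertical below 0.15 rad and x of diya2 in the frame of tray between -0.07 and 0.07 m and x of tealight in the frame of tray between -0.07 and 0.07 m); the robot touches nothing.
It fails at once if the incense box shoved: the tray presses on it with more than 15 N (contact force between tray and rail above 15 N).
It fails at once if the tray touched by the fingers or any other part of the robot (contact force between any of the fingers, the arm and tray above 0.3 N).
It fails at once if a diya or the tealight tipped by more than 17 degrees (angle between any of diya1, diya2, tealight's own z axis and vertical above 0.3 rad).
It fails at once if the stand, the spray bottle or the bowl moved by more than 20 mm (distance of any of stand, spray_bottle, bowl from where it was at the start of the episode above 0.02 m).
It also fails if it takes over 72 s, if anything falls off the work surface, if the arm or the gripper's body presses on something with over 40 N, if the wrist force passes 120 N, or if a joint passes its speed limit or range.

## Robot

A 6-joint arm with a two-finger parallel gripper is mounted at the origin on the work surface. World frame = base frame: x ahead of the robot, y to its left, z up, the work surface at z = 0. Lengths are in mm, angles in degrees, forces in N, time in s.
With the tool pointing down it reaches from about 300 to 850 mm from the base axis. Payload 4.2 kg.
Tool frame: the origin (TCP) lies between the finger pads; the fingertips stand 14 mm ahead of it and the grasp point (between the pads) lies 5 mm behind it (env.finger_overhang is the distance from the TCP to the fingertips, in mm); z points along the fingers, y is the line along which they close (so a half turn about z gives the same grasp; the last joint's range is limited). The gripper opens to 91 mm and grips with 3 to 60 N. Pads are 32 mm wide; open, the fingers measure 118 mm over their backs; the gripper's body (76 mm by 178 mm) begins 60 mm behind the grasp point.
Start: joints at [-1.146, 18.312, 89.639, -0, 72.044, -1.146], TCP at [575.015, 0, 227.976] pointing down, gripper open.
Joint ranges: [-177.97, 177.97], [-48.28, 115.42], [12.27, 149.76], [-77.06, 257.06], [2.81, 150.46], [-146.56, 146.56]. Speed limits (degrees/s): [147.25, 147.25, 180, 180, 180, 180].

## Interface

Orientations are given as [roll, pitch, yaw] about the fixed x, y, z axes, in that order (R = Rz(yaw) Ry(pitch) Rx(roll)).
In Python, from workcell import status, cams, env, finder gives the robot as it stands.
- The arm moves only by the tool apply_moves, never from a script. Its argument "increments" is a list of rows, each a list of 7 numbers: the opening, from -1 (shut) to 1 (fully open), then the shift along the world's x, y, z in m, then the turn, a rotation vector about the world's x, y, z in degrees. In form: [[gripper, x, y, z, ax, ay, az], ...]. A call has 1 to 5 rows; each row shifts and turns the commanded pose from where the row before left it; what a row does not reach is not made up. A row lasts 1/12 s, in which the tool goes at most 41.7 mm and 7.16 degrees, less where a joint would pass 70% of its speed; a pose out of reach is approached as far as the arm can. A call with a gripper value outside its range is refused whole. The fingers move at their own pace and stop on an object; "newtons" is the grip in N (left out, the last holds). Time passes only in rows, so rows that do not move let the fingers close. It gives the time, the measured TCP pose, the force, the opening and the grip force at its end, in the units of the state.
- status.state(): the state, without advancing time (a new reading comes with each control period).
- cams.grab_frame(name): name is "scene" or "side" or "wrist"; returns a dict with "color" (384x512x3 uint8, red, green, blue), "intrinsics" (3x3 intrinsics, pixels), "R" (3x3) and "t" (3): a world point X has camera coordinates R X + t. Camera axes: x right, y down, z forward; pixel columns grow to the right and rows downward; lengths in mm; the calibration is good to about 2 mm. A picture is of the moment at which its call begins. There is no depth.
- env.job_done(): hands the job in; it is judged then, once.
Trained networks look in the newest picture that a camera, given by its name, has taken for a name from the list of things; names that differ only in an ending like _2 or _b are one class to them, and where a whole thing is asked for, a point or a joint stands for the part that bears it (a point fixed in the world has none). Each returns a list of dicts, best first, with "score" (0 to 1); they miss things now and then, are a little off and sometimes report something else, mostly with a low value. They report only what shows in the picture. A call takes as long as a camera call. They do not tell look-alikes from the thing itself.
- finder.boxes_of(query, camera): "rect" ([left, top, width, height] in pixels, round what is visible of it).
- finder.trace(query, camera): "pixels" (384x512 bool, what is visible of it) and "rect" ([left, top, width, height] in pixels, round what is visible of it).
The state is a dict: "time_s": time; "qpos": joint angles; "qvel": joint speeds; "effort": joint torques, N m; "ee_pos": TCP position; "ee_rot": TCP orientation; "force": force on the tool from outside, world axes, zero at the start; "torque": the same for the moment, N m; "gripper_width": finger opening in mm; "gripper_force": force on a finger pad.
Only numpy, scipy, OpenCV 4.12 (cv2) and the standard library are available. Lean on these libraries where they do the work, as an engineer would, in place of code of your own. Each camera call takes 0.05 s, during which the arm holds its last target. There are 200 camera calls.

## Working session

There is one attempt and no reset: what is moved stays moved. The work goes in short steps, Python scripts to look and compute and a tool call to move; the robot and the scene stay as the last step left them, time stands still between calls to the robot, and variables do not carry over. Pictures are saved under pics/ and viewed, at most 10 in all, crops included, and the job is handed in when it is done.

Besides the shell and the picture viewer there is one more tool, called after "Emit:" as a command line: name --pt "numbers of a row" for each row, then --argument value for the rest. apply_moves: Moves the arm, as the interface text tells. Its arguments: {"type":"object","properties":{"increments":{"type":"array","items":{"type":"array","items":{"type":"number"}}},"newtons":{"type":"number"}},"required":["increments"]}

```bash
mkdir -p pics
cat > h.py <<'E'
import numpy as np, cv2
from workcell import status, cams, env, finder
def onplane(f,uv,z):
    K,R,t=[np.array(f[k],float) for k in("intrinsics","R","t")]
    c=-R.T@t; uv=np.atleast_2d(uv).astype(float)
    d=(R.T@np.linalg.inv(K)@np.c_[uv,np.ones(len(uv))].T).T
    return c+d*((z-c[2])/d[:,2])[:,None]
def proj(f,X):
    K,R,t=[np.array(f[k],float) for k in("intrinsics","R","t")]
    p=(K@(R@np.atleast_2d(X).T+t[:,None])).T; return p[:,:2]/p[:,2:]
def save(f,n): cv2.imwrite(f"pics/{n}.png",f["color"][:,:,::-1])
E
python3 - <<'E'
from h import *
np.set_printoptions(precision=1,suppress=True)
a=[]
for c in("scene","side","wrist"):
    f=cams.grab_frame(c); a.append(f["color"])
    print(c,"cam at",-f["R"].T@f["t"], "fwd",f["R"][2])
    for q in("squeegee","mat","tray","riser","diya1","tealight","stand","bowl","spray_bottle"):
        print(q,[(round(r["score"],2),np.round(r["rect"]).astype(int).tolist()) for r in finder.boxes_of(q,c)[:3]])
cv2.imwrite("pics/a.png",cv2.resize(a[0],(800,600))[:,:,::-1]);
cv2.imwrite("pics/b.png",np.hstack(a[1:])[:,:,::-1][:, :] if 0 else cv2.resize(a[1],(800,600))[:,:,::-1])
cv2.imwrite("pics/c.png",a[2][:,:,::-1])
print(status.state())
E
```

```text
scene cam at [1075.8 -319.3  820.3] fwd [-0.5  0.3 -0.8]
squeegee [(0.87, [98, 177, 44, 71]), (0.59, [387, 95, 44, 88])]
mat [(0.93, [84, 158, 85, 98])]
tray [(0.57, [211, 182, 95, 62])]
riser [(0.92, [222, 188, 184, 166])]
diya1 [(0.53, [251, 206, 28, 17]), (0.51, [276, 191, 26, 24])]
tealight [(0.88, [226, 213, 23, 24]), (0.76, [183, 242, 28, 34])]
stand [(0.73, [55, 251, 113, 116])]
bowl [(0.95, [293, 100, 43, 31])]
spray_bottle [(0.86, [388, 96, 44, 89])]
side cam at [208.1 665.8 592.8] fwd [ 0.4 -0.7 -0.6]
squeegee [(0.81, [307, 144, 74, 34])]
mat [(0.64, [297, 149, 103, 42])]
tray [(0.87, [182, 164, 89, 69])]
riser [(0.62, [102, 109, 140, 118]), (0.53, [62, 212, 61, 109])]
diya1 [(0.96, [220, 183, 28, 19]), (0.65, [202, 199, 31, 21])]
tealight [(0.63, [236, 160, 24, 29])]
stand [(0.94, [249, 70, 62, 74])]
bowl [(0.87, [214, 277, 75, 61]), (0.38, [104, 107, 139, 121])]
spray_bottle [(0.94, [60, 215, 62, 103]), (0.51, [251, 70, 59, 73]), (0.49, [309, 147, 72, 32])]
wrist cam at [575.2  79.4 384.7] fwd [-0.  -0.3 -1. ]
squeegee [(0.71, [259, 80, 104, 180])]
mat []
tray [(0.83, [258, 79, 103, 182])]
riser [(0.96, [334, 33, 178, 228])]
diya1 [(0.83, [275, 156, 56, 50]), (0.73, [270, 91, 64, 56])]
tealight [(0.79, [274, 211, 44, 51]), (0.57, [287, 288, 43, 29])]
stand []
bowl []
spray_bottle []
{'time_s': 1.5, 'qpos': array([-1.1, 18.3, 89.6, -0. , 72. , -1.1]), 'qvel': array([-0. , -0. , -0. , -0. ,  0.1, -0. ]), 'effort': array([  0. , -41.2, -23.2,   0.1,   0. ,   0. ]), 'ee_pos': array([575.,  -0., 228.]), 'ee_rot': array([180.,   0.,  90.]), 'force': array([ 1. , -0.2, -0.8]), 'torque': array([-0. , -0. ,  0.1]), 'gripper_force': 0.0, 'gripper_width': 90.93417723579334}
```

View pictures.

View pics/a.png

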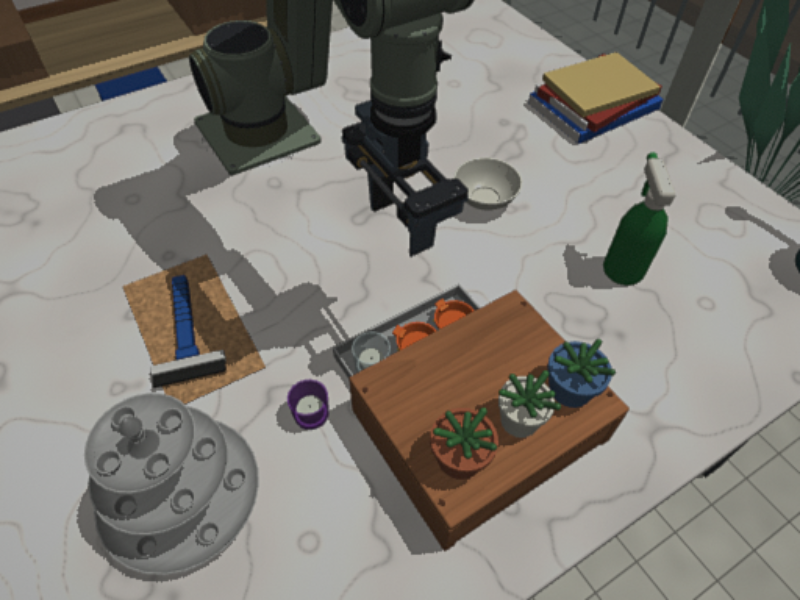

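View pics/b.png

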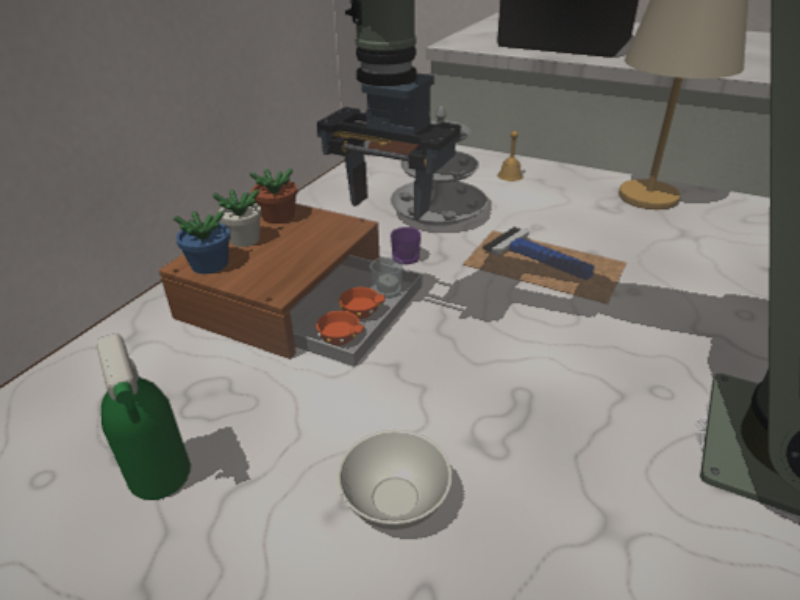

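View pics/c.png

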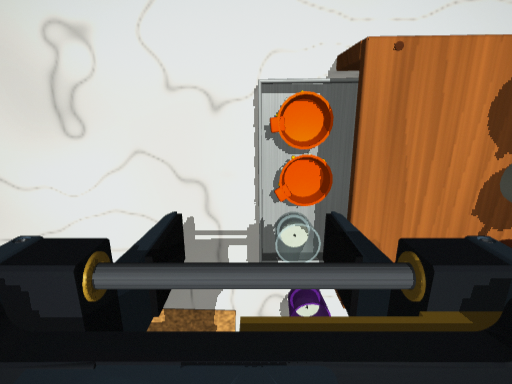

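```bash
cat > m.py <<'E'
from h import *
np.set_printoptions(precision=1,suppress=True)
F={}
M={}
for c in("scene","side"):
    f=F[c]=cams.grab_frame(c)
    for q,z in(("mat",3),("riser",98),("tray",26)):
        r=finder.trace(q,c)
        if not r: print(c,q,"none");continue
        m=r[0]["pixels"]; v,u=np.nonzero(m); P=onplane(f,np.c_[u,v],z)[:,:2]
        rc=cv2.minAreaRect(P.astype(np.float32)); print(c,q,round(r[0]["score"],2),"rect",np.array(rc[0]),np.array(rc[1]),round(rc[2],1), cv2.boxPoints(rc).round(0).tolist())
    r=[x for x in finder.trace("squeegee",c)][0]; m=r["pixels"]
    hsv=cv2.cvtColor(np.ascontiguousarray(f["color"]),cv2.COLOR_RGB2HSV)
    b=m&(hsv[...,0]>100)&(hsv[...,0]<130)&(hsv[...,1]>110)
    M[c]=b
    for n,mm in(("handle",b),("all",m)):
        v,u=np.nonzero(mm); P=onplane(f,np.c_[u,v],20)[:,:2]
        rc=cv2.minAreaRect(P.astype(np.float32)); print(c,n,mm.sum(),"rect",np.array(rc[0]),np.array(rc[1]),round(rc[2],1),"mean",P.mean(0))
# triangulate handle centroid and riser/tray by hand points (pictures at 800x600 -> /1.5625)
def tri(uvs):
    A=[];B=[]
    for c,uv in uvs.items():
        f=F[c];K,R,t=[np.array(f[k],float) for k in("intrinsics","R","t")]
        o=-R.T@t;d=R.T@np.linalg.inv(K)@np.r_[uv,1];d/=np.linalg.norm(d);Q=np.eye(3)-np.outer(d,d);A.append(Q);B.append(Q@o)
    return np.linalg.lstsq(np.vstack(A),np.hstack(B),rcond=None)[0]
for c in M: M[c]=np.argwhere(M[c])[:,::-1].mean(0)
print("handle centroid 3D",tri(M))
k=1/1.5625
for n,s,d in(("tray front -y rim",(335,346),(426,272)),("tray front +y rim",(460,288),(354,350)),("riser front +y top",(519,291),(292,301)),("riser front -y top",(352,379),(378,224))):
    print(n,tri({"scene":np.array(s)*k,"side":np.array(d)*k}),onplane(F["scene"],np.array(s)*k,98 if "riser" in n else 26)[0])
for n,s in(("riser back -y",(447,522)),("riser back +y",(628,408))): print(n,onplane(F["scene"],np.array(s)*k,98)[0])
for c in F:
  for q,z in (("tealight",52),("bowl",50),("stand",0),("spray_bottle",0)):
    for r in finder.boxes_of(q,c)[:2]:
      l,t,w,h=r["rect"];print(c,q,round(r["score"],2),onplane(F[c],[l+w/2,t+h*.75],0)[0][:2])
E
python3 m.py
```

```text
scene mat 0.66 rect [ 408.1 -296.8] [151.9 273.8] 88.3 [[269.0, -369.0], [543.0, -377.0], [547.0, -225.0], [273.0, -217.0]]
scene riser 0.69 rect [807.2  10.5] [257.3 356.3] 0.8 [[676.0, 187.0], [681.0, -169.0], [938.0, -166.0], [933.0, 190.0]]
scene tray 0.8 rect [609.4  -7.4] [ 61.4 249.4] 1.1 [[576.0, 117.0], [581.0, -133.0], [643.0, -131.0], [638.0, 118.0]]
scene handle 533 rect [ 398.4 -298. ] [ 30.9 166.4] 73.5 mean [ 404.7 -302. ]
scene all 1298 rect [ 419.8 -300. ] [109.4 211.1] 69.9 mean [ 454.8 -315. ]
side mat 0.93 rect [ 409.6 -294.7] [151.9 268.9] 88.2 [[273.0, -367.0], [542.0, -375.0], [546.0, -223.0], [277.0, -215.0]]
side riser 0.78 rect [810.  -15.6] [493.2 418.7] 89.6 [[599.0, -261.0], [1017.0, -264.0], [1021.0, 229.0], [603.0, 233.0]]
side tray 0.91 rect [650.9   3.6] [168.9 267.6] 1.3 [[563.0, 135.0], [570.0, -132.0], [738.0, -128.0], [732.0, 139.0]]
side handle 103 rect [ 421.8 -314.2] [ 27.6 119.5] 85.2 mean [ 433.4 -314.3]
side all 819 rect [ 416.8 -313.4] [122.3 209. ] 86.5 mean [ 425.  -299.9]
handle centroid 3D [ 424.7 -299.7   33.7]
tray front -y rim [ 580.5 -124.5   29.1] [ 583.8 -121.    26. ]
tray front +y rim [586.6 108.8  25.7] [590.1 110.8  26. ]
riser front +y top [678.6 134.8 101.8] [685.2 144.7  98. ]
riser front -y top [ 682.4 -144.4   92.2] [ 687.5 -144.6   98. ]
riser back -y [ 913.1 -143.6   98. ]
riser back +y [915.5 144.3  98. ]
scene tealight 0.96 [618.8 -83.5]
scene tealight 0.75 [ 661.6 -206.8]
scene bowl 0.89 [417.9 309. ]
scene stand 0.98 [ 708.8 -429.2]
scene stand 0.7 [631.2  63.3]
scene spray_bottle 0.7 [679.7 448.9]
scene spray_bottle 0.5 [ 469.9 -325.6]
side tealight 0.95 [ 638.4 -106.2]
side tealight 0.68 [ 653.4 -203.2]
side bowl 0.55 [419.1 298.1]
side bowl 0.21 [ 633.1 -101.4]
side stand 0.81 [ 710.2 -486.5]
side spray_bottle 0.95 [733.1 378.8]
side spray_bottle 0.75 [420.7 294.6]
```

Emit:
apply_moves --pt "1 -0.012 -0.023 0 0 0 7" --pt "1 -0.012 -0.023 0 0 0 7" --pt "1 -0.012 -0.023 0 0 0 7" --pt "1 -0.012 -0.023 0 0 0 7" --pt "1 -0.012 -0.023 0 0 0 7"

```text
time_s: 2.82
ee_pos: [514.4, -115.9, 228.0]
ee_rot: [180.0, 0.0, 125.4]
force: [0.1, -0.2, -0.3]
gripper_width: 91.3
gripper_force: 0.0
```

Emit:
apply_moves --pt "1 -0.012 -0.023 0 0 0 7" --pt "1 -0.012 -0.023 0 0 0 7" --pt "1 -0.012 -0.023 0 0 0 7" --pt "1 -0.012 -0.023 0 0 0 7" --pt "1 -0.012 -0.023 0 0 0 7"

```text
time_s: 3.23
ee_pos: [454.3, -231.0, 228.1]
ee_rot: [180.0, 0.0, 160.4]
force: [0.4, 0.6, 0.1]
gripper_width: 91.2
gripper_force: 0.0
```

Emit:
apply_moves --pt "1 -0.012 -0.023 0 0 0 7" --pt "1 -0.012 -0.023 0 0 0 7" --pt "1 -0.011 -0.024 0 0 0 6" --pt "1 0 0 0 0 0 0"

```text
time_s: 3.57
ee_pos: [418.5, -303.5, 228.1]
ee_rot: [-179.9, -0.0, 180.0]
force: [0.3, -0.2, 0.4]
gripper_width: 91.5
gripper_force: 0.0
```

```bash
cat > s.py <<'E'
from h import *
np.set_printoptions(precision=1,suppress=True)
print(status.state()["ee_pos"],status.state()["ee_rot"],status.state()["time_s"])
f=cams.grab_frame("wrist"); save(f,"d")
r=finder.trace("squeegee","wrist")
hsv=cv2.cvtColor(np.ascontiguousarray(f["color"]),cv2.COLOR_RGB2HSV)
b=(hsv[...,0]>100)&(hsv[...,0]<130)&(hsv[...,1]>110)
for x in r: print(x["score"],x["rect"])
for n,m in [("blue",b)]+[("all",x["pixels"]) for x in r[:1]]:
    v,u=np.nonzero(m)
    if len(u)<50: continue
    P=onplane(f,np.c_[u,v],24)[:,:2]
    print(n,len(u),cv2.minAreaRect(P.astype(np.float32)),P.mean(0),P.min(0),P.max(0))
    # centreline
    xs=np.arange(P[:,0].min()+10,P[:,0].max()-10,20)
    for x in xs:
        q=P[abs(P[:,0]-x)<3]; 
        if len(q): print(round(x),round((q[:,1].min()+q[:,1].max())/2,1),round(np.ptp(q[:,1]),1))
E
python3 s.py
```

```text
[ 418.5 -303.5  228.1] [-179.9   -0.   180. ] 3.5667
0.9 [193.2, 91.8, 87.7, 154.7]
blue 2971 ((542.0592651367188, -300.12872314453125), (446.39129638671875, 800.6078491210938), 0.17791041731834412) [ 447.9 -311.5] [ 318.8 -699.9] [766.4 100.7]
329 -281.7 24.0
349 -286.8 23.2
369 -292.8 23.6
389 -297.7 23.9
409 -303.3 23.0
429 -309.1 24.7
449 -315.2 23.7
469 -320.0 33.5
489 -314.2 236.0
509 -288.6 559.0
529 -318.5 643.8
549 -341.1 563.5
569 -306.2 509.1
589 -278.2 455.2
609 -242.0 626.6
629 -375.2 612.1
649 -297.8 753.1
669 -293.2 758.0
689 -302.4 778.2
709 -297.3 779.7
729 -415.3 392.7
749 -430.1 443.5
all 4689 ((414.88128662109375, -306.93316650390625), (108.45928192138672, 198.52674865722656), 75.26387786865234) [ 437.9 -313. ] [ 317.7 -382.3] [ 522.1 -270.8]
328 -282.9 24.1
348 -287.5 26.8
368 -293.4 24.8
388 -298.3 27.7
408 -304.6 25.6
428 -309.8 26.0
448 -315.8 27.7
468 -340.1 73.6
488 -327.0 109.9
508 -313.6 75.5
```

View pics/d.png

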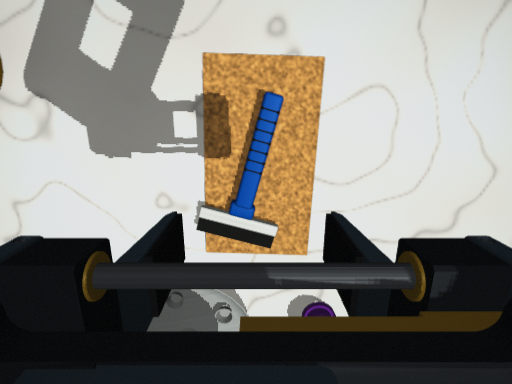

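Emit:
apply_moves --pt "1 -0.004 0 -0.035 0 0 -5.2" --pt "1 -0.004 0 -0.035 0 0 -5.2" --pt "1 -0.0045 0 -0.035 0 0 -5.2" --pt "1 0 0 0 0 0 0"

```text
time_s: 4.0
ee_pos: [403.5, -295.8, 117.3]
ee_rot: [179.7, -0.7, 164.3]
force: [-1.0, 0.7, -0.4]
gripper_width: 91.3
gripper_force: 0.0
```

```bash
cat > s2.py <<'E'
from h import *
np.set_printoptions(precision=2,suppress=True)
s=status.state();print(s["ee_pos"],s["ee_rot"],s["time_s"])
f=cams.grab_frame("wrist"); g=cams.grab_frame("scene"); 
def blue(f,c):
    r=finder.trace("squeegee",c)[0]["pixels"]; r=cv2.dilate(r.astype(np.uint8),np.ones((5,5)))>0
    hsv=cv2.cvtColor(np.ascontiguousarray(f["color"]),cv2.COLOR_RGB2HSV)
    b=(hsv[...,0]>100)&(hsv[...,0]<130)&(hsv[...,1]>110)&r
    return np.argwhere(b)[:,::-1]
B={c:blue(x,c) for x,c in((f,"wrist"),(g,"scene"))}
for z in(20,24,27,30):
  for x,c in((f,"wrist"),(g,"scene")):
    P=onplane(x,B[c],z)[:,:2].astype(np.float32); vx,vy,x0,y0=cv2.fitLine(P,cv2.DIST_HUBER,0,.01,.01).ravel()
    if vx<0: vx,vy=-vx,-vy
    n=np.array([-vy,vx]); a=P@[vx,vy]; w=(P-[x0,y0])@n
    print(z,c,len(P),"yaw",np.degrees(np.arctan2(vy,vx)).round(2),"rear end",a.min().round(1),"front",a.max().round(1),"width",np.diff(np.percentile(w,[2,98])).round(1),"y at x=406",(y0+(406-x0)*vy/vx).round(1))
E
python3 s2.py
```

```text
[ 403.48 -295.78  117.33] [179.67  -0.75 164.3 ] 4.0
20 wrist 4033 yaw -15.26 rear end 382.7 front 531.6 width [23.1] y at x=406 -303.4
20 scene 525 yaw -15.3 rear end 379.7 front 545.8 width [24.4] y at x=406 -302.4
24 wrist 4033 yaw -15.26 rear end 382.8 front 529.4 width [22.7] y at x=406 -303.3
24 scene 525 yaw -15.3 rear end 383.4 front 548.7 width [24.2] y at x=406 -301.5
27 wrist 4033 yaw -15.23 rear end 382.8 front 527.6 width [22.5] y at x=406 -303.2
27 scene 525 yaw -15.3 rear end 386.2 front 550.9 width [24.1] y at x=406 -300.9
30 wrist 4033 yaw -15.27 rear end 383.0 front 526.1 width [22.2] y at x=406 -303.2
30 scene 525 yaw -15.3 rear end 389.0 front 553.0 width [24.1] y at x=406 -300.3
```

Emit:
apply_moves --pt "1 0.0018 -0.0039 -0.02 0 0 0" --pt "1 0.0018 -0.0039 -0.02 0 0 0" --pt "1 0 0 -0.02 0 0 0.4" --pt "1 0 0 0 0 0 0"

```text
time_s: 4.53
ee_pos: [411.1, -307.4, 62.2]
ee_rot: [179.9, -0.1, 164.9]
force: [-1.1, 0.7, -0.9]
gripper_width: 91.5
gripper_force: 0.0
```

Emit:
apply_moves --pt "1 0 0 0 0 0 0" --pt "1 0 0 0 0 0 0"

```text
time_s: 4.7
ee_pos: [412.6, -308.7, 65.0]
ee_rot: [-179.9, 0.2, 164.8]
force: [0.3, -0.4, 0.4]
gripper_width: 91.2
gripper_force: 0.0
```

Emit:
apply_moves --pt "1 -0.002 0.002 -0.015 0 0 0" --pt "1 -0.002 0.002 -0.015 0 0 0" --pt "1 -0.001 0.001 -0.012 0 0 0" --pt "1 0 0 0 0 0 0" --pt "1 0 0 0 0 0 0"

```text
time_s: 5.12
ee_pos: [406.9, -303.3, 22.2]
ee_rot: [-180.0, 0.1, 164.8]
force: [0.9, 0.0, 1.2]
gripper_width: 91.3
gripper_force: 0.0
```

Emit:
apply_moves --pt "1 0 0 -0.0025 0 0 0" --pt "1 0 0 0 0 0 0" --pt "-1 0 0 0 0 0 0" --pt "-1 0 0 0 0 0 0" --pt "-1 0 0 0 0 0 0" --newtons 50

```text
time_s: 5.53
ee_pos: [406.3, -303.0, 18.9]
ee_rot: [-180.0, 0.0, 164.8]
force: [-0.5, -0.9, 0.3]
gripper_width: 73.8
gripper_force: 0.0
```

Emit:
apply_moves --pt "-1 0 0 0 0 0 0" --pt "-1 0 0 0 0 0 0" --pt "-1 0 0 0 0 0 0" --pt "-1 0 0 0 0 0 0" --pt "-1 0 0 0 0 0 0"

```text
time_s: 5.95
ee_pos: [406.1, -302.8, 18.4]
ee_rot: [180.0, -0.0, 164.8]
force: [0.3, 1.0, -0.2]
gripper_width: 40.7
gripper_force: 0.0
```

Emit:
apply_moves --pt "-1 0 0 0 0 0 0" --pt "-1 0 0 0 0 0 0" --pt "-1 0 0 0 0 0 0" --pt "-1 0 0 0 0 0 0" --pt "-1 0 0 0 0 0 0"

```text
time_s: 6.37
ee_pos: [406.1, -302.8, 18.5]
ee_rot: [180.0, 0.0, 164.8]
force: [-0.4, -0.9, -0.4]
gripper_width: 24.1
gripper_force: 50.0
```

Emit:
apply_moves --pt "-1 0 0 0.02 0 0 0" --pt "-1 0 0 0.025 0 0 0" --pt "-1 0 0.01 0.025 0 0 3" --pt "-1 0 0.03 0.02 0 0 4" --pt "-1 0 0.035 0 0 0 4"

```text
time_s: 6.78
ee_pos: [408.7, -229.6, 112.0]
ee_rot: [-179.8, 0.5, 175.8]
force: [1.9, 0.5, -1.7]
gripper_width: 23.6
gripper_force: 50.0
```

Emit:
apply_moves --pt "-1 0 0.035 0 0 0 4.2" --pt "-1 0 0.035 0 0 0 0" --pt "-1 0 0.035 0 0 0 0" --pt "-1 0 0.035 0 0 0 0" --pt "-1 0 0.03 0 0 0 0"

```text
time_s: 7.2
ee_pos: [405.2, -55.8, 108.4]
ee_rot: [180.0, -0.0, -180.0]
force: [-0.1, 0.4, -0.7]
gripper_width: 23.7
gripper_force: 50.0
```

Emit:
apply_moves --pt "-1 0 0.03 0 0 0 0" --pt "-1 0 0.02 0 0 0 0" --pt "-1 0 0 0 0 0 0" --pt "-1 0 0 0 0 0 0" --pt "-1 0 0 0 0 0 0"

```text
time_s: 7.62
ee_pos: [406.0, -8.1, 108.4]
ee_rot: [-180.0, -0.0, -180.0]
force: [-0.8, 0.2, -1.5]
gripper_width: 23.6
gripper_force: 50.0
```

```bash
cat > s3.py <<'E'
from h import *
s=status.state();print(s["ee_pos"],s["ee_rot"],s["time_s"],s["force"],s["gripper_width"])
f=cams.grab_frame("wrist"); save(f,"e"); np.savez("w.npz",**{k:f[k] for k in("color","intrinsics","R","t")})
E
python3 s3.py
```

```text
[406.00573081  -8.14111865 108.39039479] [-1.79985704e+02 -1.42832379e-02 -1.79981270e+02] 7.6167 [-0.76232628  0.2319786  -1.54708933] 23.646089539132102
```

View pics/e.png

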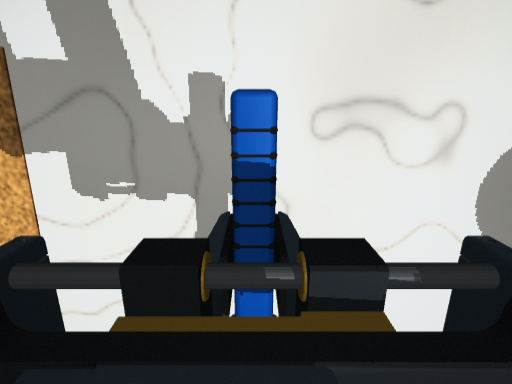

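```bash
cat > s4.py <<'E'
from h import *
from scipy.spatial.transform import Rotation as Ro
np.set_printoptions(precision=1,suppress=True)
w=dict(np.load("w.npz")); s=status.state()
T=lambda p,r:(Ro.from_euler("xyz",r,degrees=True).as_matrix(),np.array(p,float))
Rt,pt=T(s["ee_pos"],s["ee_rot"]); Rc=w["R"].T; pc=-Rc@w["t"]
R0,p0=T([575.015,0,227.976],[180,0,90])
R1=R0@Rt.T@Rc; p1=R0@Rt.T@(pc-pt)+p0
f=dict(intrinsics=w["intrinsics"],R=R1.T,t=-R1.T@p1); print("cam",p1)
im=cv2.imread("pics/c.png"); g=np.abs(cv2.Sobel(cv2.cvtColor(im,cv2.COLOR_BGR2GRAY).astype(float),6,1,0))
def line(a,b,z,k=6):
    pts=[]
    for v in range(a[1],b[1],2):
        u0=a[0]+(b[0]-a[0])*(v-a[1])/(b[1]-a[1]); us=np.arange(int(u0)-k,int(u0)+k+1); pts.append((us[np.argmax(g[v,us])],v))
    P=onplane(f,np.array(pts),z)[:,:2].astype(np.float32)
    vx,vy,x,y=cv2.fitLine(P,cv2.DIST_HUBER,0,.01,.01).ravel()
    print("normal yaw",np.degrees(np.arctan2(-vx*np.sign(vy),abs(vy))).round(2),"x at y=0",round(x-y*vx/vy,1),"y",P[0,1],P[-1,1],"resid",np.std((P-[x,y])@[vy,-vx]).round(2))
line((258,84),(260,225),26); line((365,60),(350,245),98)
print("tray +y front corner",onplane(f,[[258,79]],26), "riser +y front",onplane(f,[[365,37]],98))
f=cams.grab_frame("scene"); save(f,"f")
for n,uvs,z in(("tray",[(335,346),(460,288)],26),): print(onplane(f,np.array(uvs)/1.5625,z))
cv2.imwrite("pics/f.png",cv2.resize(f["color"][130:290,180:380],(800,640),interpolation=cv2.INTER_CUBIC)[:600,:,::-1])
E
python3 s4.py
```

```text
cam [575.5  79.  384.7]
normal yaw 0.75 x at y=0 576.8 y 108.3524 -68.52701 resid 2.99
normal yaw 1.46 x at y=0 675.6 y 123.254585 -62.41068 resid 2.64
tray +y front corner [[580.5 113.8  26. ]] riser +y front [[675.6 142.3  98. ]]
[[ 583.8 -121.    26. ]
 [ 590.1  110.8   26. ]]
```

View pics/f.png

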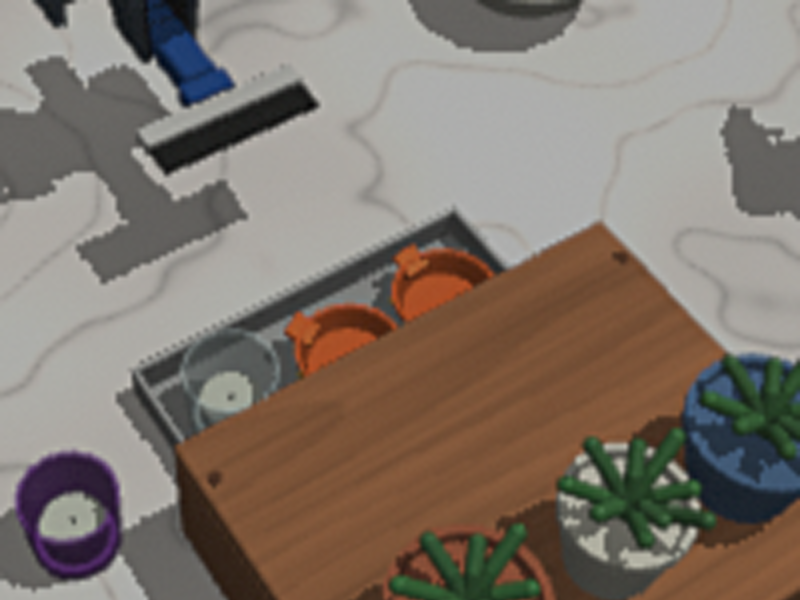

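Emit:
apply_moves --pt "-1 0 0 -0.025 0 0 0" --pt "-1 0 0 -0.025 0 0 0" --pt "-1 0 0 -0.022 0 0 0" --pt "-1 0.01 0 -0.015 0 0 0" --pt "-1 0.01 0 0 0 0 0"

```text
time_s: 8.13
ee_pos: [423.9, -8.7, 19.0]
ee_rot: [180.0, -0.4, 179.9]
force: [-0.2, -0.4, -1.2]
gripper_width: 23.7
gripper_force: 50.0
```

Emit:
apply_moves --pt "-1 0.01 0 0 0 0 0" --pt "-1 0.01 0 0 0 0 0" --pt "-1 0.006 0 0 0 0 0" --pt "-1 0 0 0 0 0 0" --pt "-1 0 0 0 0 0 0"

```text
time_s: 8.55
ee_pos: [452.7, -7.9, 22.1]
ee_rot: [180.0, 0.1, 180.0]
force: [0.2, 0.6, -1.9]
gripper_width: 23.9
gripper_force: 50.0
```

Emit:
apply_moves --pt "-1 0.003 0 0 0 0 0" --pt "-1 0.003 0 0 0 0 0" --pt "-1 0.002 0 0 0 0 0" --pt "-1 0.002 0 0 0 0 0" --pt "-1 0.002 0 0 0 0 0"

```text
time_s: 8.97
ee_pos: [464.2, -7.8, 21.5]
ee_rot: [180.0, -0.0, -180.0]
force: [-1.0, 0.4, -3.1]
gripper_width: 23.5
gripper_force: 50.0
```

Emit:
apply_moves --pt "-1 0.002 0 0 0 0 0" --pt "-1 0.002 0 0 0 0 0" --pt "-1 0.002 0 0 0 0 0" --pt "-1 0.002 0 0 0 0 0" --pt "-1 0.002 0 0 0 0 0"

```text
time_s: 9.38
ee_pos: [472.5, -7.6, 21.1]
ee_rot: [180.0, -0.2, -180.0]
force: [-5.1, 1.4, 0.1]
gripper_width: 24.0
gripper_force: 50.0
```

Emit:
apply_moves --pt "-1 0.002 0 0 0 0 0" --pt "-1 0.002 0 0 0 0 0" --pt "-1 0.002 0 0 0 0 0" --pt "-1 0.002 0 0 0 0 0" --pt "-1 0.002 0 0 0 0 0"

```text
time_s: 9.8
ee_pos: [484.2, -7.8, 21.3]
ee_rot: [180.0, -0.0, 180.0]
force: [-2.8, -0.8, -2.6]
gripper_width: 23.7
gripper_force: 50.0
```

Emit:
apply_moves --pt "-1 0.002 0 0 0 0 0" --pt "-1 0.002 0 0 0 0 0" --pt "-1 0.002 0 0 0 0 0" --pt "-1 0.002 0 0 0 0 0" --pt "-1 0.002 0 0 0 0 0"

```text
time_s: 10.22
ee_pos: [494.3, -7.8, 21.5]
ee_rot: [180.0, -0.0, -180.0]
force: [-2.5, -0.1, -2.2]
gripper_width: 23.4
gripper_force: 50.0
```

Emit:
apply_moves --pt "-1 0.001 0 0 0 0 0" --pt "-1 0.001 0 0 0 0 0" --pt "-1 0.001 0 0 0 0 0" --pt "-1 0.001 0 0 0 0 0" --pt "-1 0.001 0 0 0 0 0"

```text
time_s: 10.63
ee_pos: [499.1, -7.8, 21.5]
ee_rot: [180.0, -0.0, -180.0]
force: [-2.6, -0.6, -2.1]
gripper_width: 23.6
gripper_force: 50.0
```

Emit:
apply_moves --pt "-1 0.001 0 0 0 0 0" --pt "-1 0.001 0 0 0 0 0" --pt "-1 0.001 0 0 0 0 0" --pt "-1 0.001 0 0 0 0 0" --pt "-1 0.001 0 0 0 0 0"

```text
time_s: 11.05
ee_pos: [504.2, -7.8, 21.5]
ee_rot: [180.0, -0.0, 180.0]
force: [-3.2, 0.7, -2.2]
gripper_width: 23.6
gripper_force: 50.0
```

Emit:
apply_moves --pt "-1 0.0006 0 0 0 0 0" --pt "-1 0.0006 0 0 0 0 0" --pt "-1 0.0006 0 0 0 0 0" --pt "-1 0.0006 0 0 0 0 0" --pt "-1 0.0006 0 0 0 0 0"

```text
time_s: 11.47
ee_pos: [507.1, -7.8, 21.5]
ee_rot: [180.0, -0.0, 180.0]
force: [-3.4, -0.2, -1.9]
gripper_width: 23.4
gripper_force: 50.0
```

```bash
cat > s5.py <<'E'
from h import *
import sys
f=cams.grab_frame("scene"); np.savez("sc.npz",**{k:f[k] for k in("color","intrinsics","R","t")})
v0,v1,u0,u1=150,310,190,390
cv2.imwrite(f"pics/{sys.argv[1]}.png",cv2.resize(f["color"][150:300,190:390],(800,600),interpolation=cv2.INTER_CUBIC)[:,:,::-1])
E
python3 s5.py g
```

```text
(no output)
```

View pics/g.png

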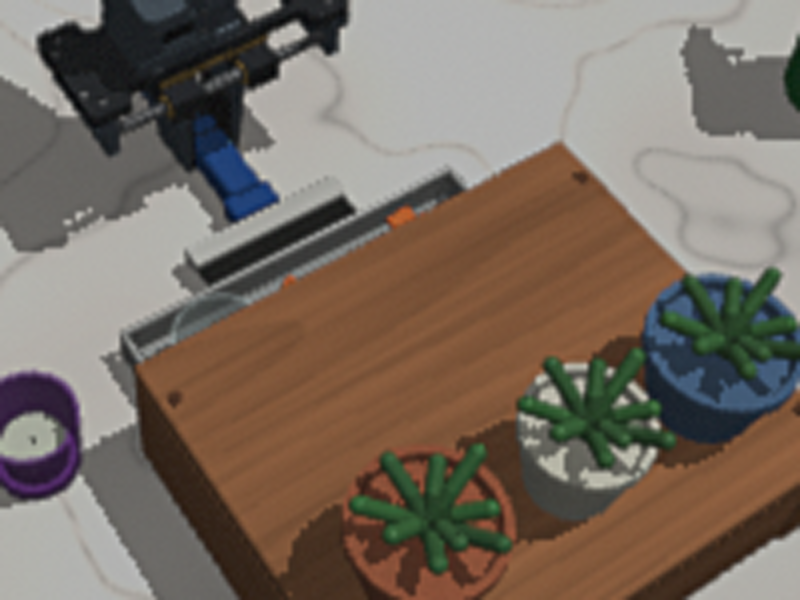

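Run:
```python
from h import *
f=dict(np.load("sc.npz"))
for n,p,z in(("tray",[(220.5,232.5),(303,192.5)],26),("riserF",[(224.2,241.7),(330,185.7)],98),("blade front",[(242,220.7),(278.7,202.5)],20)):
    P=onplane(f,p,z);d=P[1]-P[0];print(n,P.round(1).tolist(),"yaw",np.degrees(np.arctan2(-d[0],d[1])).round(2))
```

```text
tray [[618.9, -123.4, 26.0], [623.5, 114.1, 26.0]] yaw -1.11
riserF [[684.5, -145.5, 98.0], [681.2, 141.4, 98.0]] yaw 0.64
blade front [[613.2, -61.1, 20.0], [614.1, 46.1, 20.0]] yaw -0.47
```

Emit:
apply_moves --pt "-1 0.0006 0 0 0 0 0" --pt "-1 0.0006 0 0 0 0 0" --pt "-1 0.0006 0 0 0 0 0" --pt "-1 0.0006 0 0 0 0 0" --pt "-1 0.0006 0 0 0 0 0"

```text
time_s: 11.93
ee_pos: [510.2, -7.8, 21.5]
ee_rot: [180.0, 0.0, 180.0]
force: [-3.3, -0.3, -1.1]
gripper_width: 23.5
gripper_force: 50.0
```

Emit:
apply_moves --pt "-1 0.0006 0 0 0 0 0.2" --pt "-1 0.0006 0 0 0 0 0.2" --pt "-1 0.0006 0 0 0 0 0.2" --pt "-1 0.0006 0 0 0 0 0.2" --pt "-1 0.0006 0 0 0 0 0"

```text
time_s: 12.35
ee_pos: [513.3, -7.9, 21.5]
ee_rot: [180.0, 0.0, -179.2]
force: [-2.9, -0.3, -2.1]
gripper_width: 22.9
gripper_force: 50.0
```

Emit:
apply_moves --pt "-1 0.0006 0 0 0 0 0" --pt "-1 0.0006 0 0 0 0 0" --pt "-1 0.0006 0 0 0 0 0" --pt "-1 0.0006 0 0 0 0 0" --pt "-1 0.0006 0 0 0 0 0"

```text
time_s: 12.77
ee_pos: [516.2, -7.8, 21.5]
ee_rot: [180.0, -0.0, -179.2]
force: [-2.6, -0.7, 0.0]
gripper_width: 23.8
gripper_force: 50.0
```

Emit:
apply_moves --pt "-1 0.0006 0 0 0 0 0" --pt "-1 0.0006 0 0 0 0 0" --pt "-1 0.0006 0 0 0 0 0" --pt "-1 0.0006 0 0 0 0 0" --pt "-1 0.0006 0 0 0 0 0"

```text
time_s: 13.18
ee_pos: [518.5, -7.7, 21.4]
ee_rot: [180.0, -0.1, -179.2]
force: [-6.8, -1.0, 1.2]
gripper_width: 23.8
gripper_force: 50.0
```

Emit:
apply_moves --pt "-1 0 0 0 0 0 0"

```text
time_s: 13.27
ee_pos: [518.5, -7.7, 21.5]
ee_rot: [180.0, -0.1, -179.2]
force: [-5.3, -0.9, 0.9]
gripper_width: 23.6
gripper_force: 50.0
```

Emit:
apply_moves --pt "-1 0.0004 0 0 0 0 0" --pt "-1 0.0004 0 0 0 0 0" --pt "-1 0 0 0 0 0 0"

```text
time_s: 13.52
ee_pos: [518.5, -7.8, 21.5]
ee_rot: [180.0, -0.2, -179.2]
force: [-7.4, 0.0, 1.8]
gripper_width: 23.9
gripper_force: 50.0
```

Emit:
apply_moves --pt "-1 0.0004 0 0 0 0 0" --pt "-1 0.0004 0 0 0 0 0" --pt "-1 0 0 0 0 0 0"

```text
time_s: 13.77
ee_pos: [518.5, -7.7, 21.5]
ee_rot: [180.0, -0.3, -179.2]
force: [-9.4, -1.2, 4.3]
gripper_width: 23.5
gripper_force: 50.0
```

```bash
python3 s5.py i; python3 -c "
from h import *
s=status.state();print(s['force'],s['torque'],s['effort'])"
```

```text
[-9.70888602 -0.36820182  3.44476781] [ 0.04268945  1.06039964 -0.04977846] [  0.42882574 -39.10512328 -19.80175853   0.11382539  -2.34512284
  -0.06349775]
```

View pics/i.png

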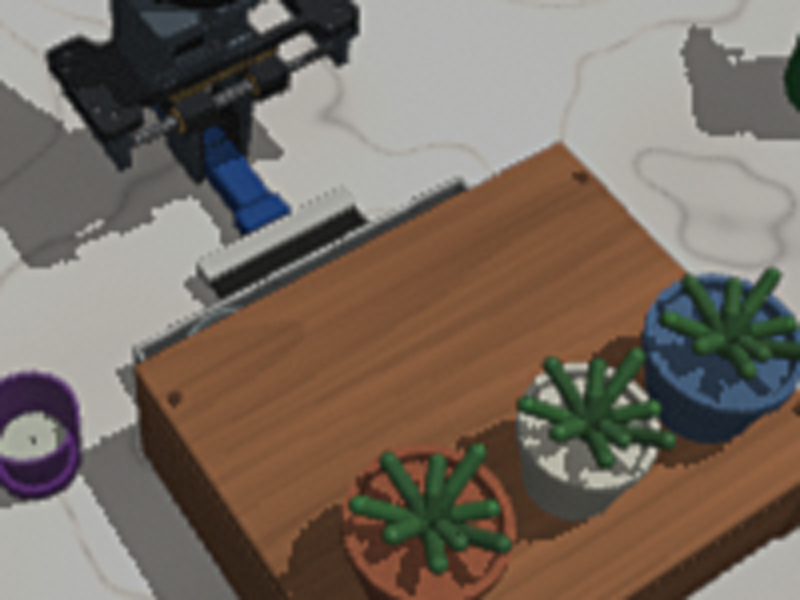

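Emit:
apply_moves --pt "-1 -0.0006 0 0 0 0 0" --pt "-1 -0.0006 0 0 0 0 0" --pt "-1 -0.0006 0 0 0 0 0" --pt "-1 -0.0006 0 0 0 0 0" --pt "-1 -0.0006 0 0 0 0 0"

```text
time_s: 14.23
ee_pos: [518.4, -7.7, 21.5]
ee_rot: [180.0, 0.1, -179.2]
force: [-1.3, 0.2, -1.7]
gripper_width: 24.1
gripper_force: 50.0
```

Emit:
apply_moves --pt "-1 -0.001 0 0 0 0 0" --pt "-1 -0.002 0 0 0 0 0" --pt "-1 -0.004 0 0 0 0 0" --pt "-1 -0.008 0 0 0 0 0" --pt "-1 -0.015 0 0 0 0 0"

```text
time_s: 14.65
ee_pos: [489.0, -7.8, 21.8]
ee_rot: [-180.0, 0.2, -179.2]
force: [0.1, 0.4, -1.5]
gripper_width: 23.5
gripper_force: 50.0
```

Emit:
apply_moves --pt "-1 -0.02 0 0 0 0 0" --pt "-1 -0.02 0 0.015 0 0 0" --pt "-1 -0.02 0 0.025 0 0 0" --pt "-1 -0.019 0 0.025 0 0 0" --pt "-1 0 -0.01 0.015 0 0 0"

```text
time_s: 15.07
ee_pos: [404.2, -16.9, 102.7]
ee_rot: [180.0, -0.2, -179.1]
force: [1.1, -0.4, -1.1]
gripper_width: 23.7
gripper_force: 50.0
```

Emit:
apply_moves --pt "-1 0 -0.025 0 0 0 0" --pt "-1 0 -0.035 0 0 0 0" --pt "-1 0 -0.035 0 0 0 0" --pt "-1 0 -0.035 0 0 0 0" --pt "-1 0 -0.035 0 0 0 0"

```text
time_s: 15.48
ee_pos: [408.0, -184.2, 101.8]
ee_rot: [-180.0, 0.1, -179.2]
force: [1.4, 0.4, -1.4]
gripper_width: 23.7
gripper_force: 50.0
```

Emit:
apply_moves --pt "-1 0 -0.035 0 0 0 -1" --pt "-1 0 -0.035 0 0 0 -1" --pt "-1 0 -0.03 0 0 0 -1" --pt "-1 0 -0.015 0 0 0 0" --pt "-1 0 0 0 0 0 0"

```text
time_s: 15.9
ee_pos: [408.8, -300.5, 101.5]
ee_rot: [-179.9, 0.1, 177.6]
force: [-0.3, 0.1, -1.1]
gripper_width: 23.3
gripper_force: 50.0
```

Emit:
apply_moves --pt "-1 0 0 0 0 0 0" --pt "-1 0 0 0 0 0 0"

```text
time_s: 16.07
ee_pos: [408.1, -296.3, 101.2]
ee_rot: [179.9, -0.1, 177.8]
force: [-0.6, -0.1, -0.6]
gripper_width: 23.7
gripper_force: 50.0
```

Emit:
apply_moves --pt "-1 0 0 -0.025 0 0 0" --pt "-1 0 0 -0.025 0 0 0" --pt "-1 0 0 -0.015 0 0 0" --pt "-1 0 0 -0.008 0 0 0" --pt "-1 0 0 -0.004 0 0 0"

```text
time_s: 16.48
ee_pos: [408.2, -296.0, 23.5]
ee_rot: [179.9, -0.1, 177.9]
force: [-0.6, 0.2, -1.3]
gripper_width: 24.0
gripper_force: 50.0
```

Emit:
apply_moves --pt "-1 0 0 -0.002 0 0 0" --pt "-1 0 0 -0.002 0 0 0" --pt "-1 0 0 -0.001 0 0 0" --pt "-1 0 0 0 0 0 0" --pt "-1 0 0 0 0 0 0"

```text
time_s: 16.9
ee_pos: [409.0, -298.0, 20.0]
ee_rot: [-180.0, 0.1, 177.8]
force: [-0.5, -0.8, -0.7]
gripper_width: 23.8
gripper_force: 50.0
```

Emit:
apply_moves --pt "-1 0 0 -0.0008 0 0 0" --pt "-1 0 0 -0.0006 0 0 0" --pt "-1 0 0 0 0 0 0" --pt "-1 0 0 0 0 0 0"

```text
time_s: 17.23
ee_pos: [408.9, -298.0, 18.4]
ee_rot: [-180.0, 0.0, 177.8]
force: [-0.5, -0.0, 3.1]
gripper_width: 23.7
gripper_force: 50.0
```

Touching the mat (3 N up). Release slowly.

Emit:
apply_moves --pt "-0.3 0 0 0 0 0 0" --pt "-0.3 0 0 0 0 0 0" --pt "0 0 0 0 0 0 0" --pt "0.5 0 0 0 0 0 0" --pt "1 0 0 0 0 0 0"

```text
time_s: 17.65
ee_pos: [408.7, -297.8, 18.0]
ee_rot: [180.0, -0.0, 177.8]
force: [0.3, -1.0, -0.1]
gripper_width: 48.8
gripper_force: 0.0
```

Emit:
apply_moves --pt "1 0 0 0 0 0 0" --pt "1 0 0 0 0 0 0" --pt "1 0 0 0 0 0 0" --pt "1 0 0 0 0 0 0" --pt "1 0 0 0 0 0 0"

```text
time_s: 18.07
ee_pos: [408.7, -297.8, 18.1]
ee_rot: [180.0, -0.0, 177.8]
force: [-0.6, -0.8, -1.3]
gripper_width: 82.4
gripper_force: 0.0
```

Emit:
apply_moves --pt "1 0 0 0.01 0 0 0" --pt "1 0 0 0.025 0 0 0" --pt "1 0 0 0.035 0 0 0" --pt "1 0 0 0.035 0 0 0" --pt "1 0 0 0.035 0 0 0"

```text
time_s: 18.48
ee_pos: [408.4, -297.5, 160.3]
ee_rot: [180.0, 0.0, 177.8]
force: [0.7, -0.7, -0.9]
gripper_width: 90.9
gripper_force: 0.0
```

Emit:
apply_moves --pt "1 0 0 0.035 0 0 0" --pt "1 0 0 0.035 0 0 0" --pt "1 0 0 0 0 0 0" --pt "1 0 0 0 0 0 0" --pt "1 0 0 0 0 0 0"

```text
time_s: 18.9
ee_pos: [408.2, -297.4, 227.9]
ee_rot: [180.0, -0.0, 177.8]
force: [0.7, 0.9, -0.6]
gripper_width: 91.5
gripper_force: 0.0
```

Run:
```python
from h import *
f=cams.grab_frame("scene"); h=cams.grab_frame("side"); np.savez("sc.npz",**{k:f[k] for k in("color","intrinsics","R","t")})
a=cv2.resize(f["color"][140:290,60:360],(800,400),interpolation=cv2.INTER_CUBIC)
b=cv2.resize(h["color"][130:230,150:450],(600,200),interpolation=cv2.INTER_CUBIC)
c=np.zeros((600,800,3),np.uint8);c[:400]=a;c[400:,:600]=b
cv2.imwrite("pics/j.png",c[:,:,::-1])
```

```text
(no output)
```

View pics/j.png

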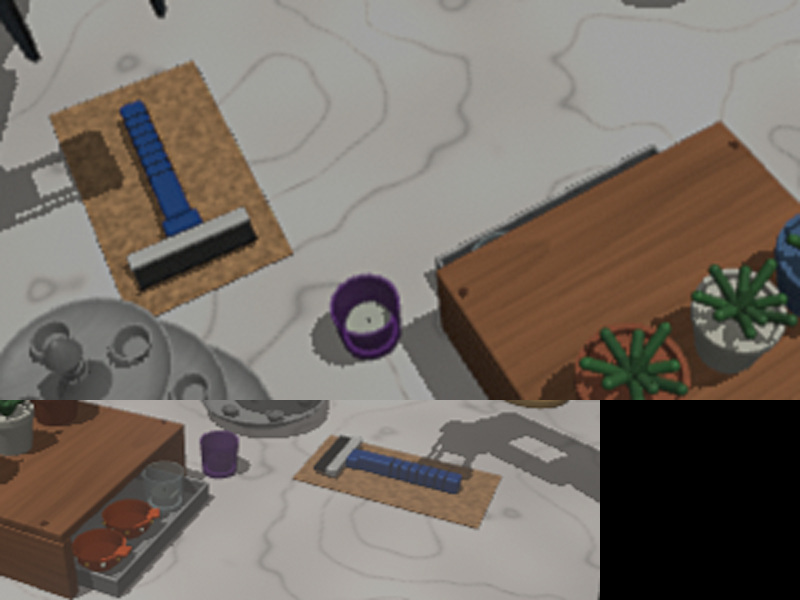

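```bash
python3 -c "
from h import *
print(env.job_done())"
```

```text
the job is handed in; nothing more can be done
None
```

I handed the job in at about 19 s: the squeegee pushed the tray in until it met something firm about 116 mm behind the riser's mouth, which I take to be the incense box. Peak push was about 10 N in total, and in the last pictures the diyas and tealight are upright and the squeegee lies flat on its mat; I couldn't check that the tray still touches the box after I backed off, though it hadn't visibly moved.

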